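# Draw a pump plunger for its drop test

### The arm

A 6-joint arm with a two-finger parallel gripper is mounted at the origin on a cart in front of the work surface, level with it; the furniture and walls round the work are solid. World frame = base frame: x ahead of the robot, y to its left, z up, the work surface at z = 0. Lengths are in mm, angles in rad, forces in N, time in s.
With the tool pointing down it reaches from about 325 to 875 mm from the base axis. Payload 4.4 kg.
Tool frame: the origin (TCP) lies at the centre of the arm's flange, where the gripper is bolted on; the fingertips stand 173 mm ahead of it and the grasp point (between the pads) lies 155 mm ahead of it; z points along the fingers, y is the line along which they close (so a half turn about z gives the same grasp; the last joint's range is limited). The gripper opens to 85 mm and grips with 20 to 120 N. Pads are 22 mm wide; open, the fingers measure 114 mm over their backs; the gripper's body (76 mm by 85 mm) begins 54 mm behind the grasp point. The pads swing forward as they close: fully open they stand 13 mm farther back than shut.
Start: joints at [1.194, 0.207, 1.542, -0, 1.393, -0.15], TCP at [129.305, 560.276, 404.682] pointing down, gripper open.
Joint ranges: [-2.73, 2.73], [-0.86, 2.22], [0.23, 2.46], [-1.11, 4.25], [0.08, 2.63], [-2.82, 2.82]. Speed limits (rad/s): [2.79, 2.79, 3.14, 3.14, 3.14, 3.14].

### API

Orientations are given as a 3x3 rotation matrix whose columns are the frame's x, y, z axes.
In Python, from workcell import bot, optics gives the robot as it stands. The module is installed in compiled form; this text tells all that it offers.
- The arm moves only by the shell command python3 -m jog 'ROWS' [FORCE]. ROWS is JSON, a list of rows, each a list of 5 numbers: the opening, from -1 (shut) to 1 (fully open), then the shift along the tool's x, y, z in units of 300 mm (1.0 is 300 mm), then the turn about the tool's z in units of 45 degrees (1.0 is 45 degrees). A call has 1 to 10 rows; each row is the pose to reach, as a shift and turn from the pose commanded when the call began, along the tool's axes at that moment; what a row does not reach only later rows make up. A row lasts 1/12 s, in which the tool goes at most 41.7 mm and 7.16 degrees, less where a joint would pass 70% of its speed; a pose out of reach is approached as far as the arm can. A call with a number of a shift or a turn outside -1 to 1 is refused whole. A call with a gripper value outside its range is refused whole. The fingers move at their own pace and stop on an object; FORCE is the grip in N (left out, the last holds). Time passes only in rows, so rows that repeat a pose let the fingers close. It gives the time, the measured TCP pose, the force, the opening and the grip force at its end, in the units of the state.
- bot.state(): the state, without advancing time (a new reading comes with each control period).
- optics.read_camera(name): name is "side" or "top" or "wrist"; returns a dict with "pixels" (384x512x3 uint8, red, green, blue), "range_z" (384x512 float32, mm along the optical axis (not along the pixel's ray), 0 where there is no reading), "mtx" (3x3 intrinsics, pixels), "position" and "attitude" of the camera in the world; the wrist camera has in their place "T_tool_cam" (4x4, takes a point from camera to tool coordinates, whose origin is the TCP and whose axes are the flange's). Camera axes: x right, y down, z forward; pixel columns grow to the right and rows downward; lengths in mm; the calibration is good to about 2 mm. A picture is of the moment at which its call begins: read the wrist's pose just before it.
- bot.job_done(): hands the job in; it is judged then, once.
The state is a dict: "time": time; "joint_pos": joint angles; "dq": joint speeds; "joint_efforts": joint torques, N m; "eef_pos": TCP position; "tool_rot": TCP orientation; "contact_force": force on the tool from outside, world axes, zero at the start; "wrist_torque": the same for the moment, N m; "width": finger opening in mm; "grasp_force": force on a finger pad.
Only numpy, scipy, OpenCV 4.12 (cv2) and the standard library are available. Lean on these libraries where they do the work, as an engineer would, in place of code of your own. Each camera call takes 0.05 s, during which the arm holds its last target. There are 200 camera calls.

### The job

One fuel-pump element still stands out on the bench: lift it by its barrel, with the plunger inside, and stand it upright in the one empty cell of the divided crate, and let go of it. Then take the foot of its plunger and draw it straight up about half-way out of the barrel, until the ring groove round the shank stands just clear above the barrel's mouth, ready for the drop test, and finish while holding it there: the plunger must hang freely without binding and never leave the bore, the barrel must stay standing on the floor of its cell, and the other three elements are not to be disturbed.

Things in the scene. Friction and masses are not known exactly. Their poses are not given: they have to be found in the camera images.
- pump_barrel: The loose element's barrel, bare steel, 0.5 to 0.7 kg, alone outside the crate at the start, standing on a round flange 66 mm across, 18 mm thick; above that a cylinder 44 mm across up to the mouth at 100 mm (grip it there, any yaw). Blind bore 19 mm wide, open at the top, 82 mm deep (floor at 18 mm). Origin: centre of the underside; z up along the bore.
- plunger: Plunger in that barrel, loose, 0.15 to 0.21 kg, held down by its weight alone. Round shank 18 mm across, 92 mm long; on top a round foot 26 mm across, 16 mm high. Home: lower end on the bore floor, 10 mm of shank and the foot out of the mouth, top 126 mm above the barrel's underside. Ring groove 45 to 51 mm above the lower end (31 to 37 mm below the mouth at home). Origin: lower end; z up.
- plunger_foot (a point): Centre of the top face of the plunger's foot.
- barrel_mouth (a point): Centre of the barrel's mouth, 100 mm above its underside.
- crate: Plywood crate, fixed, 180 mm square, 50 mm high, 2 x 2 cells each 78 mm square inside (centres 43 mm from the crate's centre along its x and y; walls, dividers and floor 8 mm thick), a 14 mm wooden cleat outside on both x sides. Origin: centre of the underside; x and y along the walls.
- free_cell: The crate's one empty cell, with a dark square mat on its floor: origin at the centre of the cell's floor, 8 mm above the bench, z up.
- element_1: One of three complete elements (barrel and plunger, same shape and size as the loose one, 126 mm high) already standing loose in the crate, each in its own cell. Origin: centre of the underside.
- element_2: The second element in the crate, same shape.
- element_3: The third element in the crate, same shape.
Not all that is in view belongs to the job. Leave any black or red look-alike of the plunger alone.

How it is judged:
By the outcome, as a careful person would: the job done as asked, in the order asked, and still so for the second after the job is handed in, while the arm keeps its last pose, push and grip.
It also fails if it takes over 45 s, if anything falls off the work surface, if the arm or the gripper's body presses on something with over 40 N, if the wrist force passes 120 N, or if a joint passes its speed limit or range.

## Working session

There is one attempt and no reset: what is moved stays moved. The work goes in short steps, Python scripts to look and compute and a shell command to move; the robot and the scene stay as the last step left them, time stands still between calls to the robot, and variables do not carry over. Pictures are saved under pics/ and viewed, at most 10 in all, crops included, and the job is handed in when it is done.

```bash
mkdir -p pics
cat > h.py <<'E'
import numpy as np, cv2
from workcell import bot, optics
def cam(n):
    s=bot.state(); c=optics.read_camera(n)
    if n=="wrist":
        T=np.eye(4);T[:3,:3]=s["tool_rot"];T[:3,3]=s["eef_pos"];T=T@np.array(c["T_tool_cam"])
        c["R"],c["p"]=T[:3,:3],T[:3,3]
    else: c["R"],c["p"]=np.array(c["attitude"]),np.array(c["position"])
    return c
def cloud(c):
    z=c["range_z"];v,u=np.mgrid[:z.shape[0],:z.shape[1]];K=np.array(c["mtx"])
    P=np.stack([(u-K[0,2])/K[0,0]*z,(v-K[1,2])/K[1,1]*z,z],-1)@c["R"].T+c["p"]
    P[z<=0]=np.nan
    return P
def ray(c,u,v,h):
    K=np.array(c["mtx"]);d=c["R"]@np.array([(u-K[0,2])/K[0,0],(v-K[1,2])/K[1,1],1])
    return c["p"]+d*(h-c["p"][2])/d[2]
def save(c,f): cv2.imwrite("pics/"+f,c["pixels"][:,:,::-1])
E
python3 - <<'E'
from h import *
s=bot.state();print({k:np.round(v,3).tolist() for k,v in s.items()})
ims=[]
for n in("top","side"):
    c=cam(n);ims.append(c["pixels"]);print(n,np.round(c["p"]),np.round(c["R"],3).tolist(),np.round(c["mtx"],1).tolist())
    np.savez(n+".npz",**{k:c[k] for k in("pixels","range_z","mtx","R","p")})
    save(c,n+"0.png")
E
```

```text
{'time': 0.0, 'joint_pos': [1.194, 0.207, 1.543, -0.0, 1.393, -0.151], 'dq': [0.0, -0.0, 0.001, -0.0, -0.0, -0.001], 'joint_efforts': [-0.0, -38.301, -29.16, -0.0, 0.01, 0.0], 'eef_pos': [129.157, 559.912, 403.475], 'tool_rot': [[-0.974, 0.225, -0.001], [0.225, 0.974, -0.002], [0.0, -0.002, -1.0]], 'contact_force': [0.371, -0.606, -0.506], 'wrist_torque': [0.023, 0.013, 0.01], 'grasp_force': 0.0, 'width': 85.721}
top [386.  10. 974.] [[0.021, -0.992, 0.122], [-1.0, -0.023, -0.019], [0.021, -0.121, -0.992]] [[374.8, 0.0, 254.0], [0.0, 374.8, 191.3], [0.0, 0.0, 1.0]]
side [341. 830. 824.] [[-0.983, -0.108, 0.146], [-0.181, 0.634, -0.752], [-0.011, -0.766, -0.643]] [[482.4, 0.0, 253.2], [0.0, 482.4, 207.3], [0.0, 0.0, 1.0]]
```

View pics/top0.png

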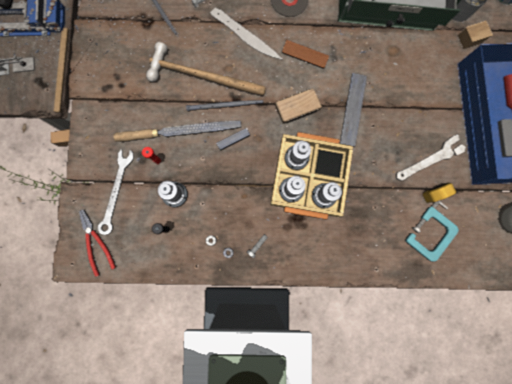

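View pics/side0.png

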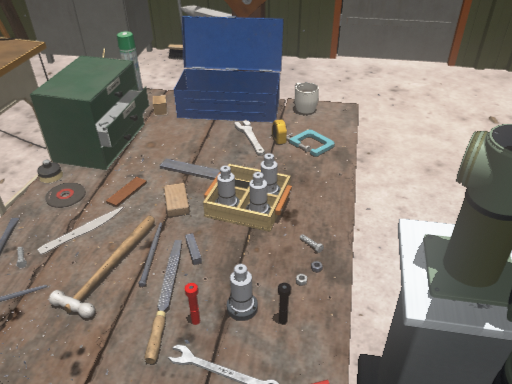

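Top view: the loose steel element is at (172,193). The crate is around (312,175), with its dark empty cell at (330,163) and three elements at (299,152), (292,187) and (327,194). The look-alikes are red at (148,153) and black at (158,228), both to be left alone. The loose bare-steel element with a flange is the one meant. I'll confirm it in a crop and measure.

```bash
cat > m.py <<'E'
from h import *
for n in("top","side"):
    c=dict(np.load(n+".npz"));P=cloud(c);x,y,z=P[...,0],P[...,1],P[...,2]
    print(n,"bench z",np.nanmedian(z[(abs(x-350)<40)&(abs(y-150)<30)]))
    m=np.nan_to_num((z>115)&(z<135)&(x>200)&(x<650)&(abs(y)<350)).astype(np.uint8)
    k,l,st,ce=cv2.connectedComponentsWithStats(m)
    for i in range(1,k):
        if st[i,4]>5:
            print(" foot px",ce[i].round(1),st[i,4],"ray@126",ray(c,*ce[i],126).round(1),"cloud",np.nanmean(P[l==i],0).round(1))
    m=np.nan_to_num((z>41)&(z<56)&(x>200)&(x<650)&(y>-250)&(y<60)).astype(np.uint8)
    k,l,st,ce=cv2.connectedComponentsWithStats(m)
    b=1+np.argmax(st[1:,4]);Q=P[l==b][:,:2].astype(np.float32)
    print(" crate rim",len(Q),cv2.minAreaRect(Q))
    px=c["pixels"].astype(int)
    m=np.nan_to_num((px.max(2)<50)&(x>300)&(x<600)&(y<0)&(y>-250)&(z<30)).astype(np.uint8)
    k,l,st,ce=cv2.connectedComponentsWithStats(m)
    if k>1:
        b=1+np.argmax(st[1:,4]);print(" mat",ce[b],st[b],cv2.minAreaRect(P[l==b][:,:2].astype(np.float32)))
t=cv2.imread("pics/top0.png")[125:245,130:370]
cv2.imwrite("pics/crop1.png",cv2.resize(t,None,fx=3.3,fy=3.3,interpolation=cv2.INTER_CUBIC))
E
python3 m.py
```

```text
top bench z -0.10037580994548989
 foot px [302.  147.8] 77 ray@126 [ 594.2 -114.9  126. ] cloud [ 592.8 -114.   131.9]
 foot px [296.2 183.9] 84 ray@126 [ 509.5 -102.   126. ] cloud [ 508.6 -101.1  132.5]
 foot px [164.5 188.9] 107 ray@126 [490.7 197.5 126. ] cloud [490.7 197.5 125.8]
 foot px [333.  190.3] 81 ray@126 [ 496.7 -186.7  126. ] cloud [ 495.9 -185.3  132.3]
 crate rim 1801 ((545.570556640625, -150.96554565429688), (180.40773010253906, 207.93792724609375), 81.51873016357422)
 mat [328.49497487 165.54773869] [316 157  26  20 398] ((579.3257446289062, -201.8944549560547), (60.045867919921875, 50.48984909057617), 81.2182846069336)
side bench z -1.1304007422301083
 foot px [268.7 158.1] 88 ray@126 [ 496.  -186.2  126. ] cloud [ 495.4 -182.6  128.5]
 foot px [225.2 170.6] 93 ray@126 [ 593.5 -114.4  126. ] cloud [ 592.5 -110.5  128.9]
 foot px [258.1 177.1] 101 ray@126 [ 508.5 -101.2  126. ] cloud [507.9 -97.7 128.6]
 foot px [240.3 269.9] 141 ray@126 [489.9 204.  126. ] cloud [490.5 201.7 123.4]
 crate rim 906 ((544.119873046875, -149.95555114746094), (186.32809448242188, 207.36465454101562), 81.6884536743164)
```

View pics/crop1.png

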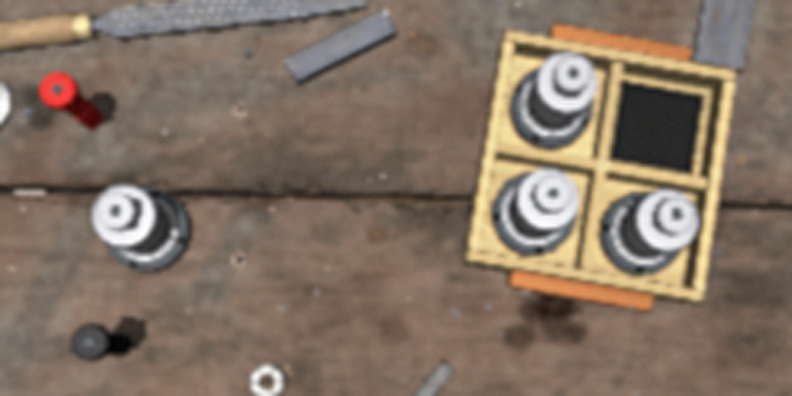

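The crop confirms it: the bare-steel element with a flange stands alone at left, and the red and black pieces have neither flange nor barrel. The top-camera foot position is (490.7, 197.5). Crate centre is about (545.5, -151) with its x axis at -8.5°, so the free cell is about (581.6, -200), which agrees with the three elements' positions. Moving to hover over the element.

```bash
python3 -m jog '[[1,-0.9,-0.56,0,0],[1,-0.9,-0.56,0,0],[1,-0.9,-0.56,0,0],[1,-0.9,-0.56,0,0],[1,-0.9,-0.56,0,0],[1,-0.9,-0.56,0,0],[1,-0.9,-0.56,0,0],[1,-0.9,-0.56,0,0],[1,-0.9,-0.56,0,0]]' 60
python3 -m jog '[[1,-0.543,-0.34,0,0.9],[1,-0.543,-0.34,0,0.9],[1,-0.543,-0.34,0,0.9],[1,-0.543,-0.34,0,0.9],[1,-0.543,-0.34,0,0.9],[1,-0.543,-0.34,0,0.9],[1,-0.543,-0.34,0,0.9],[1,-0.543,-0.34,0,0.9]]'
cat > w.py <<'E'
from h import *
import sys
c=cam("wrist");save(c,sys.argv[1]);P=cloud(c);z=P[...,2]
s=bot.state();R=np.array(s["tool_rot"]);p=np.array(s["eef_pos"]);print(p.round(1),R.round(4).tolist(),s["time"])
h=float(sys.argv[2]) # expected foot top height
for lo,hi,hh in((h-6,h+6,h),(h-32,h-22,h-26)):
    m=np.nan_to_num((z>lo)&(z<hi)).astype(np.uint8)
    k,l,st,ce=cv2.connectedComponentsWithStats(m)
    for i in range(1,k):
        if st[i,4]>150:
            cn=max(cv2.findContours((l==i).astype(np.uint8),0,1)[0],key=len);(u,v),r=cv2.minEnclosingCircle(cn)
            q=ray(c,u,v,hh);e=ray(c,u+r,v,hh);print(hh,"px",ce[i].round(1),(round(u,1),round(v,1),round(r,1)),st[i].tolist(),"pos",q.round(1),"diam",2*np.linalg.norm(e-q).round(2),"medz",np.median(z[l==i]).round(1),"tool d",(R.T@(q-p)).round(1))
E
python3 w.py wr1.png 126
```

```text
time: 0.85
eef_pos: [357.5, 332.7, 404.4]
tool_rot: [[-0.973, 0.231, 0.001], [0.231, 0.973, -0.002], [-0.002, -0.002, -1.0]]
contact_force: [-0.9, 0.2, 0.5]
width: 85.6
grasp_force: 0.0
time: 1.52
eef_pos: [490.1, 200.2, 404.1]
tool_rot: [[-0.597, 0.803, -0.002], [0.803, 0.597, 0.0], [0.001, -0.001, -1.0]]
contact_force: [-0.3, 0.2, 0.7]
width: 85.3
grasp_force: 0.0
[489.8 200.5 404.2] [[-0.5973, 0.802, -0.0014], [0.802, 0.5973, 0.0002], [0.001, -0.001, -1.0]] 1.5667
126.0 px [254.5 198.7] (254.6, 198.4, 15.1) [240, 184, 30, 30, 702] pos [488.8 198.4 126. ] diam 25.4 medz 124.9 tool d [ -1.4  -1.8 278.2]
100.0 px [254.5 183.3] (254.5, 189.8, 23.4) [232, 167, 46, 44, 892] pos [488.7 198.2 100. ] diam 43.0 medz 99.0 tool d [ -1.5  -2.  304.2]
```

```bash
python3 -m jog '[[1,-0.005,-0.006,0.1,0],[1,-0.005,-0.006,0.25,0],[1,-0.005,-0.006,0.38,0],[1,-0.005,-0.006,0.48,0],[1,-0.005,-0.006,0.53,0],[1,-0.005,-0.006,0.56,0],[1,-0.005,-0.006,0.56,0],[1,-0.005,-0.006,0.56,0]]' 60
python3 -m jog '[[-1,0,0,0,0],[-1,0,0,0,0],[-1,0,0,0,0],[-1,0,0,0,0],[-1,0,0,0,0],[-1,0,0,0,0],[-1,0,0,0,0],[-1,0,0,0,0],[-1,0,0,0,0],[-1,0,0,0,0]]' 60
```

```text
time: 2.23
eef_pos: [489.8, 198.4, 237.2]
tool_rot: [[-0.596, 0.803, 0.001], [0.803, 0.596, 0.0], [-0.0, 0.001, -1.0]]
contact_force: [-0.2, 0.2, 0.0]
width: 85.1
grasp_force: 0.0
time: 3.07
eef_pos: [490.4, 197.6, 238.4]
tool_rot: [[-0.595, 0.804, 0.002], [0.804, 0.595, 0.0], [-0.001, 0.002, -1.0]]
contact_force: [-3.6, -1.3, 6.3]
width: 42.7
grasp_force: 60.4
```

```bash
python3 -m jog '[[-1,0,0,-0.05,0],[-1,0,0,-0.15,0],[-1,0,0,-0.27,0],[-1,0,0,-0.39,0],[-1,0,0,-0.49,0],[-1,0,0,-0.55,0],[-1,0,0,-0.57,0],[-1,0,0,-0.57,0],[-1,0,0,-0.57,0]]' 60
python3 -m jog '[[-1,-0.06,-0.026,0,0],[-1,-0.16,-0.07,0,0],[-1,-0.27,-0.12,0,0],[-1,-0.38,-0.17,0,0],[-1,-0.49,-0.215,0,0],[-1,-0.58,-0.255,0,0],[-1,-0.63,-0.277,0,0],[-1,-0.65,-0.286,0,0],[-1,-0.65,-0.286,0,0]]' 60
python3 w.py wr2.png 134
```

```text
time: 3.82
eef_pos: [489.0, 197.3, 405.4]
tool_rot: [[-0.595, 0.804, -0.004], [0.804, 0.595, -0.001], [0.002, -0.004, -1.0]]
contact_force: [-0.4, -0.0, -8.3]
width: 42.5
grasp_force: 63.5
time: 4.57
eef_pos: [536.4, -11.7, 404.5]
tool_rot: [[-0.593, 0.805, -0.006], [0.805, 0.593, 0.001], [0.004, -0.004, -1.0]]
contact_force: [0.4, 0.0, -7.7]
width: 42.6
grasp_force: 63.5
[536.2 -10.4 405. ] [[-0.5937, 0.8047, -0.0053], [0.8047, 0.5937, 0.002], [0.0047, -0.0031, -1.0]] 4.6167
134.0 px [168.6 260.2] (170.0, 260.5, 14.7) [156, 247, 29, 28, 556] pos [ 506.9 -100.8  134. ] diam 25.64 medz 132.9 tool d [-56.6 -76.5 271. ]
108.0 px [177.4 239.1] (177.3, 246.5, 22.6) [155, 226, 45, 30, 755] pos [ 506.6 -100.5  108. ] diam 43.04 medz 106.9 tool d [-56.4 -76.4 297. ]
108.0 px [121.6 290.2] (122.0, 298.5, 21.1) [101, 282, 43, 20, 425] pos [ 492.4 -183.1  108. ] diam 42.72 medz 106.6 tool d [-114.4 -136.9  296.9]
```

View pics/wr2.png

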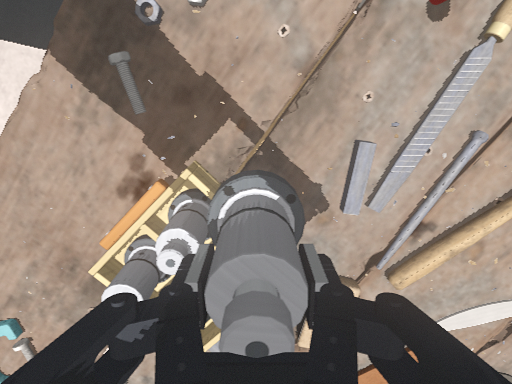

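The picture shows the element held upright, flange edge near (258,190). Crate elements e2 (170,260) and e3 (122,298) stand undisturbed at lower left. Going over the cell.

```bash
python3 -m jog '[[-1,-0.06,-0.026,0,0],[-1,-0.16,-0.07,0,0],[-1,-0.27,-0.117,0,0],[-1,-0.38,-0.164,0,0],[-1,-0.48,-0.207,0,0],[-1,-0.55,-0.237,0,0],[-1,-0.593,-0.256,0,0],[-1,-0.593,-0.256,0,0],[-1,-0.593,-0.256,0,0]]' 60
python3 - <<'E'
from h import *
s=bot.state();print(np.round(s["eef_pos"],1),s["time"],s["width"])
for n in("side","wrist","top"):
    c=cam(n);save(c,n+"3.png");np.savez(n+"3.npz",**{k:c[k] for k in("pixels","range_z","mtx","R","p")})
    P=cloud(c);x,y,z=P[...,0],P[...,1],P[...,2]
    near=(abs(x-545)<130)&(abs(y+151)<130)
    m=np.nan_to_num((z>41)&(z<56)&near)>0
    Q=P[m][:,:2].astype(np.float32);print(n,"rim",len(Q),cv2.minAreaRect(Q) if len(Q)>5 else 0)
    d=np.hypot(x-580.3,y+199.5)
    for lo,hi,r in((172,184,36),(193,230,27)):
        m=np.nan_to_num((z>lo)&(z<hi)&(d<r+8))>0
        Q=P[m]
        if len(Q)>20:
            A=np.c_[2*Q[:,:2],np.ones(len(Q))];a=np.linalg.lstsq(A,(Q[:,:2]**2).sum(1),rcond=None)[0]
            print("  circ",lo,len(Q),a[:2].round(1),np.sqrt(a[2]+a[0]**2+a[1]**2).round(1),Q.min(0).round(1),Q.max(0).round(1))
E
```

```text
time: 5.37
eef_pos: [581.0, -197.9, 406.4]
tool_rot: [[-0.595, 0.804, -0.002], [0.804, 0.595, 0.003], [0.004, -0.0, -1.0]]
contact_force: [-1.3, 0.4, -7.4]
width: 42.4
grasp_force: 63.5
[ 581.  -197.9  406.4] 5.3667 42.35414193542371
side rim 1248 ((544.2274780273438, -151.41729736328125), (186.31138610839844, 208.99105834960938), 80.7795181274414)
  circ 172 121 [ 579.6 -195.1] 30.6 [ 546.9 -213.8  172.1] [ 612.2 -161.4  184. ]
  circ 193 225 [ 580.3 -195.2] 20.5 [ 558.4 -204.2  193. ] [ 602.  -171.5  229.5]
wrist rim 9802 ((543.6820068359375, -153.03395080566406), (180.6372833251953, 207.80946350097656), 81.14237976074219)
  circ 172 488 [ 578.5 -196.4] 31.4 [ 546.3 -227.7  172. ] [ 611.9 -164.   184. ]
  circ 193 1463 [ 579.5 -197.2] 21.8 [ 556.9 -208.   193. ] [ 594.4 -174.6  230. ]
top rim 1201 ((550.2485961914062, -122.32867431640625), (124.21463012695312, 207.55677795410156), 80.3399429321289)
```

View pics/side3.png

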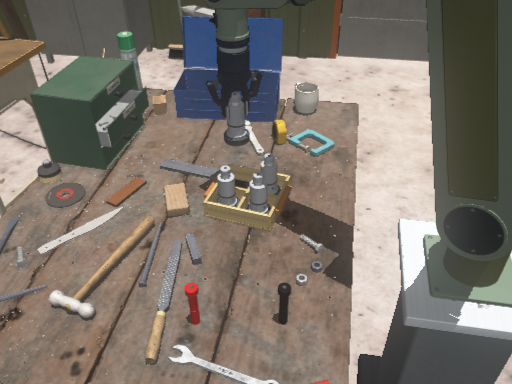

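View pics/wrist3.png

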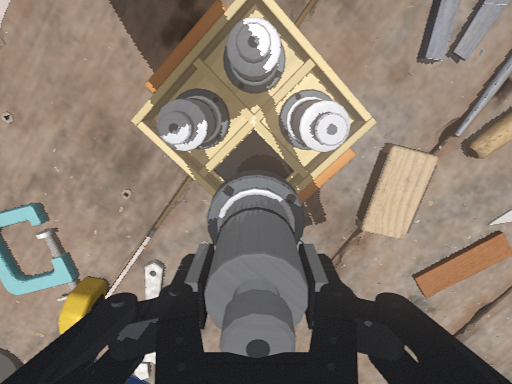

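Side picture: element held upright at (236,125) above the crate. Wrist picture: the whole rim is visible with corner (375,122), and the held flange at (255,200) hangs over the free cell. I'll measure the target and the held barrel in this same wrist view.

Run:
```python
from h import *
c=dict(np.load("wrist3.npz"));P=cloud(c);z=P[...,2]
for hh in(134,108):
    m=np.nan_to_num((z>hh-8)&(z<hh+5)).astype(np.uint8)
    k,l,st,ce=cv2.connectedComponentsWithStats(m)
    for i in range(1,k):
        if st[i,4]>150:
            cn=max(cv2.findContours((l==i).astype(np.uint8),0,1)[0],key=len);(u,v),r=cv2.minEnclosingCircle(cn)
            print(hh,(round(u),round(v),round(r,1)),ray(c,u,v,hh).round(1),np.median(z[l==i]).round(1))
# flat rim top only
m=np.nan_to_num((z>45)&(z<53)).astype(np.uint8);k,l,st,ce=cv2.connectedComponentsWithStats(m);b=1+np.argmax(st[1:,4])
r=cv2.minAreaRect(P[l==b][:,:2].astype(np.float32));print(st[b,4],r,np.median(z[l==b]))
# held flange: underside edge fit with plane rays at flange top
x,y=P[...,0],P[...,1]
for lo,hi,R0 in((186,193,0),(176,186,33),(195,205,22),(205,215,22),(215,228,22)):
    m=np.nan_to_num((z>lo)&(z<hi)&(np.hypot(x-580,y+198)<45))>0;Q=P[m]
    print(lo,len(Q),np.nanmin(Q,0).round(1),np.nanmax(Q,0).round(1))
    if R0 and len(Q)>20:
        from scipy.optimize import least_squares
        print("   ",least_squares(lambda a:np.hypot(*(Q[:,:2]-a).T)-R0,[580,-198],loss="soft_l1").x.round(1))
s=bot.state();print(np.round(s["eef_pos"],1),s["time"])
```

```text
134 (252, 42, 20.2) [ 507.8 -104.5  134. ] 132.8
134 (174, 127, 17.6) [ 495.2 -187.3  134. ] 132.9
134 (330, 129, 17.5) [ 591.6 -117.1  134. ] 132.9
108 (253, 47, 30.3) [ 507.9 -103.8  108. ] 106.9
108 (182, 124, 27.0) [ 494.7 -187.7  108. ] 106.8
108 (323, 125, 26.4) [ 591.3 -116.9  108. ] 106.8
2321 ((471.5996398925781, -177.20382690429688), (96.65077209472656, 193.5019073486328), 25.477842330932617) 48.72157995040283
186 969 [ 547.7 -223.4  186. ] [ 608.2 -165.4  193. ]
176 1974 [ 546.5 -227.7  176. ] [ 611.9 -164.1  186. ]
    [ 581.4 -200.2]
195 311 [ 557.5 -205.6  195. ] [ 593. -175.  205.]
    [ 579.6 -197.4]
205 299 [ 557.5 -205.8  205. ] [ 590.3 -175.2  215. ]
    [ 579.6 -197.4]
215 684 [ 556.9 -208.   215.1] [ 594.4 -174.6  228. ]
    [ 579.6 -197.3]
[ 580.9 -197.   407.1] 5.5167
```

```bash
python3 -m jog '[[-1,-0.01,-0.009,0.03,0],[-1,-0.01,-0.009,0.1,0],[-1,-0.01,-0.009,0.18,0],[-1,-0.01,-0.009,0.26,0],[-1,-0.01,-0.009,0.32,0],[-1,-0.01,-0.009,0.345,0],[-1,-0.01,-0.009,0.345,0],[-1,-0.01,-0.009,0.345,0],[-1,-0.01,-0.009,0.345,0]]' 60
cat > f.py <<'E'
from h import *
import sys
from scipy.optimize import least_squares
c=cam("wrist");save(c,sys.argv[1]);P=cloud(c);x,y,z=P[...,0],P[...,1],P[...,2]
s=bot.state();print(np.round(s["eef_pos"],1),s["time"]);b=s["eef_pos"][2]-238.4
near=(abs(x-545)<130)&(abs(y+151)<130)
m=np.nan_to_num((z>41)&(z<56)&near)>0;(cx,cy),wh,a=cv2.minAreaRect(P[m][:,:2].astype(np.float32));t=np.radians(a-90)
print("rim",cx,cy,wh,a,"cell",cx+43*(np.cos(t)+np.sin(t)),cy+43*(np.sin(t)-np.cos(t)),"bottom",b)
m=np.nan_to_num((z>b+8)&(z<b+19)&(np.hypot(x-579,y+201)<42))>0;Q=P[m];print("flange",len(Q),Q.min(0).round(1),Q.max(0).round(1))
m=np.nan_to_num((z>b+25)&(z<b+60)&(np.hypot(x-579,y+201)<32))>0;Q=P[m]
print("barrel",len(Q),least_squares(lambda a:np.hypot(*(Q[:,:2]-a).T)-22,[580,-198],loss="soft_l1").x.round(1))
E
python3 f.py wr4.png
```

```text
time: 6.27
eef_pos: [581.5, -203.1, 306.1]
tool_rot: [[-0.595, 0.804, 0.003], [0.804, 0.595, -0.002], [-0.004, 0.002, -1.0]]
contact_force: [1.4, -0.6, -7.8]
width: 43.0
grasp_force: 63.5
[ 581.6 -203.2  306.5] 6.3167
rim 543.4002075195312 -153.09841918945312 (180.34571838378906, 207.32034301757812) 81.26904296875 cell 579.3747442170093 -202.1273158668393 bottom 68.1215764568498
flange 2166 [ 548.3 -233.8   76.1] [ 613.8 -171.1   87.1]
barrel 1368 [ 581.2 -204.2]
```

View pics/wr4.png

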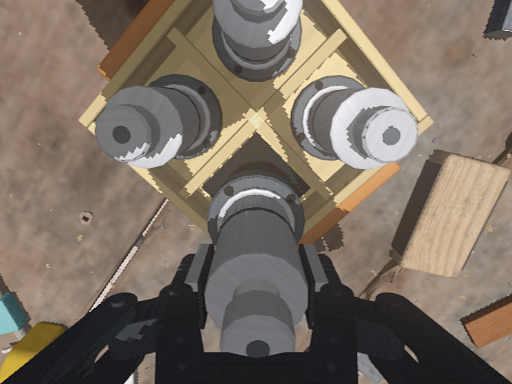

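The held flange at (255,205) is just above the rim and about 3 mm too far from the crate centre. Correcting, then descending.

```bash
python3 -m jog '[[-1,0.01,0,0,0],[-1,0.01,0,0,0],[-1,0.01,0,0.02,0],[-1,0.01,0,0.05,0],[-1,0.01,0,0.08,0],[-1,0.01,0,0.11,0],[-1,0.01,0,0.14,0],[-1,0.01,0,0.16,0],[-1,0.01,0,0.17,0],[-1,0.01,0,0.17,0]]' 60
python3 f.py wr5.png
```

```text
time: 7.15
eef_pos: [578.4, -200.3, 251.6]
tool_rot: [[-0.595, 0.804, -0.002], [0.804, 0.595, 0.001], [0.002, -0.001, -1.0]]
contact_force: [-0.3, 0.7, -8.1]
width: 42.7
grasp_force: 63.4
[ 578.7 -200.5  252.5] 7.2
rim 543.6329956054688 -152.82427978515625 (180.04080200195312, 207.6133270263672) 81.33952331542969 cell 579.6678162072307 -201.80888659381438 bottom 14.097360174644905
flange 2165 [ 543.7 -231.    22.1] [ 608.9 -167.5   33.1]
barrel 1379 [ 577.  -200.7]
```

```bash
python3 -m jog '[[-1,-0.004,0.003,0.005,0],[-1,-0.004,0.003,0.01,0],[-1,-0.004,0.003,0.014,0],[-1,-0.004,0.003,0.016,0],[-1,-0.004,0.003,0.016,0],[-1,-0.004,0.003,0.016,0]]' 60
```

```text
time: 7.7
eef_pos: [580.2, -200.9, 248.4]
tool_rot: [[-0.595, 0.804, 0.0], [0.804, 0.595, -0.0], [-0.0, -0.0, -1.0]]
contact_force: [0.8, -0.0, -7.7]
width: 42.7
grasp_force: 63.5
```

```bash
python3 -m jog '[[-1,0,0,0.004,0],[-1,0,0,0.007,0],[-1,0,0,0.007,0],[-1,0,0,0.007,0]]' 60
```

```text
time: 8.03
eef_pos: [580.4, -201.0, 246.6]
tool_rot: [[-0.595, 0.804, 0.001], [0.804, 0.595, -0.0], [-0.001, 0.0, -1.0]]
contact_force: [-0.9, 0.7, -6.1]
width: 42.6
grasp_force: 63.6
```

```bash
python3 -m jog '[[-1,0,0,0.003,0],[-1,0,0,0.004,0],[-1,0,0,0.004,0],[-1,0,0,0.004,0]]' 60
```

```text
time: 8.37
eef_pos: [580.5, -201.1, 246.6]
tool_rot: [[-0.595, 0.804, 0.001], [0.804, 0.595, -0.001], [-0.001, 0.0, -1.0]]
contact_force: [-4.9, 0.9, 5.3]
width: 42.3
grasp_force: 64.6
```

The barrel stands on the cell floor (load transferred). Releasing and rising to foot height.

```bash
python3 -m jog '[[0,0,0,0,0],[0.5,0,0,0,0],[0.5,0,0,0,0],[0.5,0,0,0,0],[0.5,0,0,0,0],[0.5,0,0,0,0]]' 60
python3 -m jog '[[0.5,0,0,-0.02,0],[0.5,0,0,-0.06,0],[0.5,0,0,-0.1,0],[0.5,0,0,-0.13,0],[0.5,0,0,-0.14,0],[0.5,0,0,-0.14,0],[0.5,0,0,-0.14,0],[0.5,0,0,-0.14,0]]' 60
python3 w.py wr6.png 134
```

```text
time: 8.87
eef_pos: [580.5, -201.0, 245.1]
tool_rot: [[-0.595, 0.804, 0.001], [0.804, 0.595, -0.0], [-0.001, 0.0, -1.0]]
contact_force: [-0.3, 0.6, 0.1]
width: 63.9
grasp_force: 0.0
time: 9.53
eef_pos: [580.0, -200.8, 286.7]
tool_rot: [[-0.595, 0.804, -0.001], [0.804, 0.595, 0.0], [0.001, -0.0, -1.0]]
contact_force: [-0.3, -0.4, -0.8]
width: 64.1
grasp_force: 0.0
[ 579.9 -200.8  286.4] [[-0.5949, 0.8038, -0.0013], [0.8038, 0.5949, 0.0006], [0.0013, -0.0007, -1.0]] 9.5833
134.0 px [257.4   5.8] (257.5, 0.0, 27.5) [230, 0, 56, 16, 595] pos [ 513.5 -111.4  134. ] diam 18.78 medz 132.2 tool d [ 1.111e+02 -1.000e-01  1.525e+02]
134.0 px [105.4 146.4] (105.9, 145.4, 35.4) [72, 114, 69, 65, 3383] pos [ 495.4 -186.3  134. ] diam 27.66 medz 132.8 tool d [ 61.6 -59.2 152.5]
134.0 px [406.8 148.3] (406.7, 147.9, 35.2) [372, 116, 70, 65, 3374] pos [ 590.6 -117.2  134. ] diam 27.58 medz 132.9 tool d [ 60.7  58.4 152.4]
134.0 px [256.1 277.9] (256.0, 278.0, 28.1) [228, 251, 56, 54, 2286] pos [ 577.9 -199.2  134. ] diam 25.28 medz 132.9 tool d [  2.2  -0.6 152.4]
134.0 px [175.2 271.5] (177.6, 280.3, 29.2) [149, 252, 41, 58, 661] pos [ 550.2 -221.2  134. ] diam 26.36 medz 134.5 tool d [  1.1 -36.  152.4]
134.0 px [335.7 271.2] (334.2, 280.4, 28.6) [322, 253, 41, 56, 658] pos [ 606.9 -179.3  134. ] diam 25.76 medz 134.4 tool d [  1.   34.6 152.3]
108.0 px [257.   25.6] (257.5, 3.0, 50.6) [207, 0, 102, 53, 3138] pos [ 510.2 -106.7  108. ] diam 42.08 medz 106.8 tool d [1.168e+02 1.000e-01 1.785e+02]
108.0 px [143.6 132.1] (129.5, 138.0, 48.8) [87, 92, 91, 92, 3477] pos [ 494.8 -187.2  108. ] diam 45.98 medz 106.8 tool d [ 61.3 -60.2 178.5]
108.0 px [368.6 133.3] (381.2, 137.7, 48.6) [335, 94, 92, 91, 3478] pos [ 590.1 -116.5  108. ] diam 45.78 medz 106.9 tool d [ 61.4  58.4 178.4]
108.0 px [255.4 239.7] (255.8, 251.5, 40.2) [216, 214, 80, 65, 2695] pos [ 578.1 -199.7  108. ] diam 42.58 medz 106.9 tool d [  1.7  -0.7 178.4]
```

View pics/wr6.png

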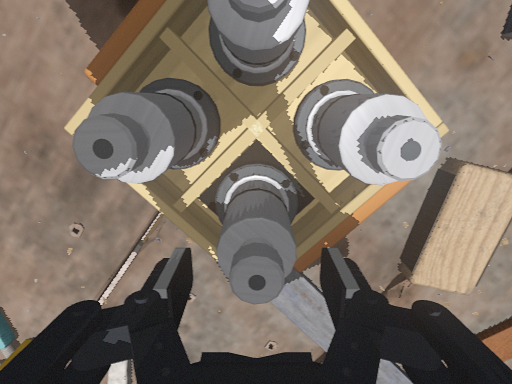

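Foot at (256,278) sits between the open pads at height 134 mm, so it is home and the barrel is standing. The neighbours at (106,145), (407,148) and the top edge are unmoved. Closing gently on the foot.

```bash
python3 -m jog '[[0.3,0.006,-0.002,0,0],[0,0.006,-0.002,0,0],[-0.2,0.006,-0.002,0,0],[-0.3,0.006,-0.002,0,0],[-0.6,0.006,-0.002,0,0],[-0.6,0.006,-0.002,0,0],[-0.6,0.006,-0.002,0,0],[-0.6,0.006,-0.002,0,0]]' 30
```

```text
time: 10.25
eef_pos: [578.7, -199.8, 287.0]
tool_rot: [[-0.595, 0.804, -0.0], [0.804, 0.595, 0.0], [0.0, 0.0, -1.0]]
contact_force: [-0.4, 0.2, -0.5]
width: 24.6
grasp_force: 29.6
```

```bash
python3 -m jog '[[-0.6,0,0,-0.005,0],[-0.6,0,0,-0.012,0],[-0.6,0,0,-0.02,0],[-0.6,0,0,-0.03,0],[-0.6,0,0,-0.04,0],[-0.6,0,0,-0.05,0],[-0.6,0,0,-0.06,0],[-0.6,0,0,-0.065,0],[-0.6,0,0,-0.067,0],[-0.6,0,0,-0.067,0]]' 30
python3 -c "
from h import *
s=bot.state();print(np.round(s['eef_pos'],1),np.round(s['contact_force'],1),np.round(s['wrist_torque'],2))"
```

```text
time: 11.08
eef_pos: [578.7, -199.9, 307.5]
tool_rot: [[-0.595, 0.804, 0.0], [0.804, 0.595, -0.0], [-0.0, 0.0, -1.0]]
contact_force: [0.1, -1.5, -2.8]
width: 24.6
grasp_force: 29.6
[ 578.7 -199.9  307.5] [ 0.1 -1.5 -2.8] [-0.01 -0.04  0.  ]
```

```bash
python3 -m jog '[[-0.6,0,0,-0.005,0],[-0.6,0,0,-0.012,0],[-0.6,0,0,-0.02,0],[-0.6,0,0,-0.03,0],[-0.6,0,0,-0.04,0],[-0.6,0,0,-0.05,0],[-0.6,0,0,-0.06,0],[-0.6,0,0,-0.066,0],[-0.6,0,0,-0.068,0],[-0.6,0,0,-0.068,0]]' 30
python3 - <<'E'
from h import *
for i in range(3):
    s=bot.state();c=cam("wrist");print(s["time"],np.round(s['eef_pos'],1),np.round(s['contact_force'],1),np.round(s["dq"],3))
save(c,"wr7.png");P=cloud(c);x,y,z=P[...,0],P[...,1],P[...,2]
d=np.hypot(x-578,y+199.8);im=c["pixels"]
for lo,hi,r in((168,185,18),(100,114,30),(18,30,40)):
    m=np.nan_to_num((z>lo)&(z<hi)&(d<r))>0;Q=P[m]
    if len(Q): print(lo,len(Q),np.median(Q,0).round(1),Q.min(0).round(1),Q.max(0).round(1))
sd=cam("side")
a=cv2.resize(im[150:384,130:390],None,fx=1.6,fy=1.6,interpolation=2);b=cv2.resize(sd["pixels"][100:240,190:310],None,fx=3,fy=2.674,interpolation=2)
h=min(len(a),len(b));cv2.imwrite("pics/fin.png",np.hstack([a[:h],b[:h]])[:,:,::-1])
E
```

```text
time: 11.92
eef_pos: [578.8, -199.9, 327.9]
tool_rot: [[-0.595, 0.804, 0.0], [0.804, 0.595, -0.0], [-0.0, 0.0, -1.0]]
contact_force: [0.0, -0.2, -2.5]
width: 24.8
grasp_force: 29.6
11.9167 [ 578.8 -199.9  327.9] [ 0.  -0.2 -2.5] [-0.001  0.005  0.005 -0.002 -0.002 -0.001]
11.9667 [ 578.7 -199.8  327.7] [-0.5 -0.  -1.9] [-0.     0.003  0.005 -0.001 -0.001 -0.001]
12.0167 [ 578.7 -199.8  327.5] [ 0.4 -0.1 -1.7] [-0.     0.002  0.002 -0.001 -0.001  0.001]
168 2710 [ 577.9 -199.6  173.4] [ 560.  -216.4  168. ] [ 594.7 -182.2  185. ]
100 2243 [ 573.3 -194.7  106.9] [ 557.7 -223.2  100. ] [ 601.  -179.9  112.7]
18 1321 [ 563.5 -184.7   25.1] [ 546.7 -232.2   18. ] [ 611.7 -168.9   30. ]
```

View pics/fin.png

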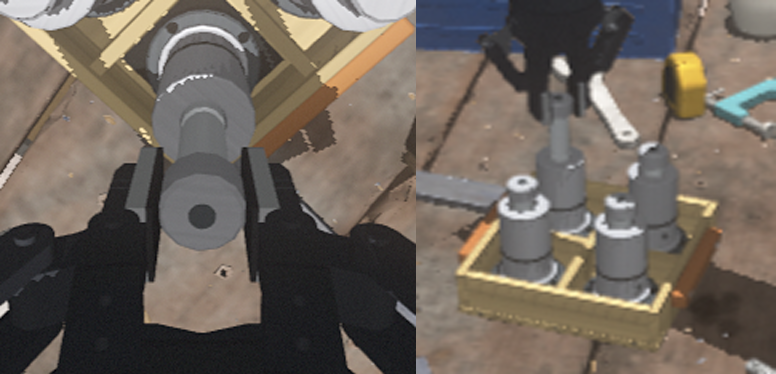

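The plunger is raised about 40.5 mm, so the groove's lower edge is about 3.5 mm above the mouth. The barrel mouth measures 106.9 mm, the same as its neighbours, so it is standing on the floor. Side load is about 0 and the vertical load is just the plunger's weight, so nothing binds. The left picture shows the shank above the mouth at (205,110); the right one shows all four elements standing.

```bash
python3 -m jog '[[-0.6,0,0,0,0],[-0.6,0,0,0,0],[-0.6,0,0,0,0]]' 30 && python3 -c "
from workcell import bot
print(bot.job_done())"
```

```text
time: 12.37
eef_pos: [578.7, -199.8, 327.4]
tool_rot: [[-0.595, 0.804, -0.0], [0.804, 0.595, 0.0], [0.0, -0.0, -1.0]]
contact_force: [-0.6, -0.8, -1.6]
width: 24.7
grasp_force: 29.6
the job is handed in; nothing more can be done
None
```

The job is handed in at 12.4 s: the element stands in the free cell, and its plunger is held about 40 mm up with the groove about 3 mm clear of the mouth by calculation, no sign of binding, and the other three elements undisturbed.

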